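# Thread spools lined up by height

## Robot

A 6-joint arm with a two-finger parallel gripper is mounted at the origin on a cart in front of the work surface, level with it; the furniture and walls round the work are solid. World frame = base frame: x ahead of the robot, y to its left, z up, the work surface at z = 0. Lengths are in m, angles in degrees, forces in N, time in s.
With the tool pointing down it reaches from about 0.375 to 0.9 m from the base axis. Payload 3.1 kg.
Tool frame: the origin (TCP) lies midway between the tips of the shut fingers; the grasp point (between the pads) lies 19 mm behind it; z points along the fingers, y is the line along which they close (so a half turn about z gives the same grasp; the last joint's range is limited). The gripper opens to 87 mm and grips with 3 to 60 N. Pads are 19 mm wide; open, the fingers measure 117 mm over their backs; the gripper's body (75 mm by 190 mm) begins 51 mm behind the grasp point.
Start: joints at [-85.8, 30.224, 82.088, -0, 67.689, -10.227], TCP at [0.156, -0.605, 0.193] pointing down, gripper open.
Joint ranges: [-176.69, 176.69], [-43.24, 126.21], [12.49, 139.97], [-82, 262], [0, 151.66], [-163.58, 163.58]. Speed limits (degrees/s): [159.86, 159.86, 180, 180, 180, 180].

## Interface

Orientations are given as a 3x3 rotation matrix whose columns are the frame's x, y, z axes.
In Python, from rig import read_state, optics, bot gives the robot as it stands. The module is installed in compiled form; this text tells all that it offers.
- The arm moves only by the tool send_rows, never from a script. Its argument "commands" is a list of rows, each a list of 7 numbers: the turn, a rotation vector about the tool's x, y, z in units of 5 degrees (1.0 is 5 degrees), then the shift along the tool's x, y, z in units of 30 mm (1.0 is 30 mm), then the opening, from 0 (shut) to 1 (fully open). In form: [[rx, ry, rz, tx, ty, tz, gripper], ...]. A call has 1 to 20 rows; each row is the pose to reach, as a shift and turn from the pose commanded when the call began, along the tool's axes at that moment; what a row does not reach only later rows make up. A row lasts 1/12 s, in which the tool goes at most 41.7 mm and 7.16 degrees, less where a joint would pass 70% of its speed; a pose out of reach is approached as far as the arm can. A call with a gripper value outside its range is refused whole. The fingers move at their own pace and stop on an object; the grip force is fixed at half the most. Time passes only in rows, so rows that repeat a pose let the fingers close. It gives the time, the measured TCP pose, the force, the opening and the grip force at its end, in the units of the state.
- read_state(): the state, without advancing time (a new reading comes with each control period).
- optics.capture(name): name is "scene" or "top"; returns a dict with "image" (400x640x3 uint8, blue, green, red), "intrinsics" (3x3 intrinsics, pixels), "extrinsics" (4x4, takes a point from world to camera coordinates). Camera axes: x right, y down, z forward; pixel columns grow to the right and rows downward; lengths in m; the calibration is good to about 2 mm. A picture is of the moment at which its call begins. There is no depth.
- bot.hand_in(): hands the job in; it is judged then, once.
The state is a dict: "time_s": time; "joint_positions": joint angles; "qvel": joint speeds; "tau": joint torques, N m; "position": TCP position; "tcp_rot": TCP orientation; "force": force on the tool from outside, world axes, zero at the start; "moment": the same for the moment, N m; "opening": opening from 0.0 (shut) to 1.0 (fully open); "grasp_force": force on a finger pad.
Only numpy, scipy, OpenCV 4.12 (cv2) and the standard library are available. Lean on these libraries where they do the work, as an engineer would, in place of code of your own. Each camera call takes 0.05 s, during which the arm holds its last target. There are 200 camera calls.

## Task

Tidy the four thread holders (the cone and the three spools) into a display row: stand each upright in the middle of its own cork pad on the wooden board, in order of height, the tallest on the pad next to the small yellow roll of tape and the shortest on the pad next to the pink flowers. Do not knock any of them over.

Things in the scene. Friction and masses are not known exactly. Their poses are not given: they have to be found in the camera images.
- cone_150: the tallest thread holder: a cone 150 mm tall wound with gold-beige thread, standing upright, 62 mm in diameter at the foot, tapering evenly to about 49 mm at 85 mm height and 45 mm at 105 mm, with a narrow white tip on top. Grip it round the thread, with the middle of the finger pads at about 100 mm height. Origin: centre of the underside; z is its axis, upward; round, so yaw means nothing
- spool_115: thread spool 115 mm tall, standing upright, straight-sided: a body of undyed thread 48 mm in diameter from 6 mm above its foot to 107 mm, on a white foot disc 56 mm in diameter; a white tip 22 mm in diameter is the topmost 8 mm. Grip round the thread. Origin: centre of the underside; z is its axis, upward; round, so yaw means nothing
- spool_85: thread spool 85 mm tall, standing upright, straight-sided: a body of undyed thread 44 mm in diameter from 6 mm above its foot to 77 mm, on a white foot disc 52 mm in diameter; a white tip 22 mm in diameter is the topmost 8 mm. Grip round the thread. Origin: centre of the underside; z is its axis, upward; round, so yaw means nothing
- spool_55: thread spool 55 mm tall, standing upright, straight-sided: a body of undyed thread 40 mm in diameter from 6 mm above its foot to 47 mm, on a white foot disc 48 mm in diameter; a white tip 22 mm in diameter is the topmost 8 mm. Grip round the thread. Origin: centre of the underside; z is its axis, upward; round, so yaw means nothing
- pad_1: flat round cork pad, 70 mm in diameter, fixed on a wooden board (440 x 90 mm) that lies on the table; the pad's top is 14 mm above the table. Four alike lie in a straight row along the board, 80 mm centre to centre; the board's place and yaw vary. Origin: centre of the pad's underside. The leftmost pad (+y end of the row)
- pad_2: flat round cork pad, 70 mm in diameter, fixed on a wooden board (440 x 90 mm) that lies on the table; the pad's top is 14 mm above the table. Four alike lie in a straight row along the board, 80 mm centre to centre; the board's place and yaw vary. Origin: centre of the pad's underside. Second from the left
- pad_3: flat round cork pad, 70 mm in diameter, fixed on a wooden board (440 x 90 mm) that lies on the table; the pad's top is 14 mm above the table. Four alike lie in a straight row along the board, 80 mm centre to centre; the board's place and yaw vary. Origin: centre of the pad's underside. Third from the left
- pad_4: flat round cork pad, 70 mm in diameter, fixed on a wooden board (440 x 90 mm) that lies on the table; the pad's top is 14 mm above the table. Four alike lie in a straight row along the board, 80 mm centre to centre; the board's place and yaw vary. Origin: centre of the pad's underside. The rightmost pad (-y end of the row)
- tape_roll: small yellow roll of patterned paper tape, 41 mm in diameter, 15 mm high, lying flat and fixed on one end of the board, 68 mm beyond the centre of the end pad (left or right end, it varies; a bunch of pink chenille flowers, 20 mm high, lies on the other end). It marks the tallest one's end. Origin: centre of the underside
There are look-alikes about, which are no part of the job. What is shaped like the spool_115 but blue is not meant.

How it is judged:
By the outcome, as a careful person would: the job done as asked, in the order asked, and still so for the second after the job is handed in, with the robot touching nothing.
It also fails if it takes over 109 s, if anything falls off the work surface, if the arm or the gripper's body presses on something with over 40 N, if the wrist force passes 120 N, or if a joint passes its speed limit or range.

## Working session

There is one attempt and no reset: what is moved stays moved. The work goes in short steps, Python scripts to look and compute and a tool call to move; the robot and the scene stay as the last step left them, time stands still between calls to the robot, and variables do not carry over. Pictures are saved under pics/ and viewed, at most 14 in all, crops included, and the job is handed in when it is done.

Besides the shell and the picture viewer there is one more tool, called after ">>>" in YAML: its name, and indented under it one key for each argument. send_rows: Moves the arm, as the interface text tells. Its arguments: {"type":"object","properties":{"commands":{"type":"array","items":{"type":"array","items":{"type":"number"}}}},"required":["commands"]}

```bash
mkdir -p pics; python3 - <<'E'
from rig import read_state, optics
import cv2,numpy as np
s=read_state()
for k in("time_s","position","tcp_rot","opening","force"):print(k,np.round(s[k],3).tolist())
for n in("scene","top"):
    c=optics.capture(n);cv2.imwrite(f"pics/{n}0.png",c["image"]);np.savez(f"{n}.npz",K=c["intrinsics"],E=c["extrinsics"])
    print(np.round(c["intrinsics"],1).tolist(),np.round(c["extrinsics"],3).tolist())
E
```

```text
time_s 0.0
position [0.156, -0.604, 0.192]
tcp_rot [[0.968, 0.249, -0.0], [0.249, -0.968, 0.002], [0.0, -0.002, -1.0]]
opening 1.0
force [0.021, 0.279, -0.454]
[[496.9, 0.0, 327.8], [0.0, 496.9, 203.3], [0.0, 0.0, 1.0]] [[-0.764, -0.645, -0.017, 0.383], [-0.419, 0.516, -0.747, 0.318], [0.491, -0.563, -0.665, 0.971], [0.0, 0.0, 0.0, 1.0]]
[[380.0, 0.0, 320.7], [0.0, 380.0, 205.4], [0.0, 0.0, 1.0]] [[-0.007, -1.0, -0.007, -0.057], [-0.984, 0.008, -0.179, 0.58], [0.179, 0.006, -0.984, 0.799], [0.0, 0.0, 0.0, 1.0]]
```

View pics/scene0.png

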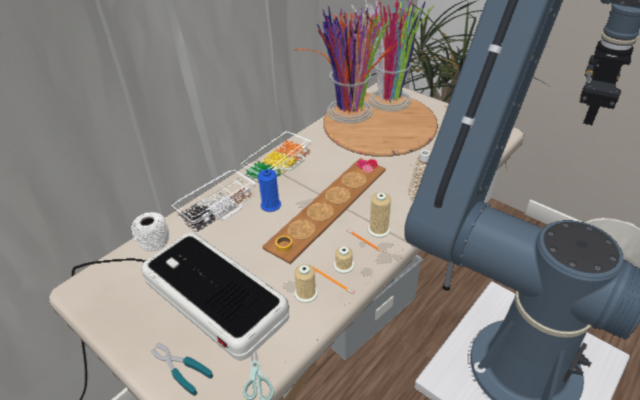

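View pics/top0.png

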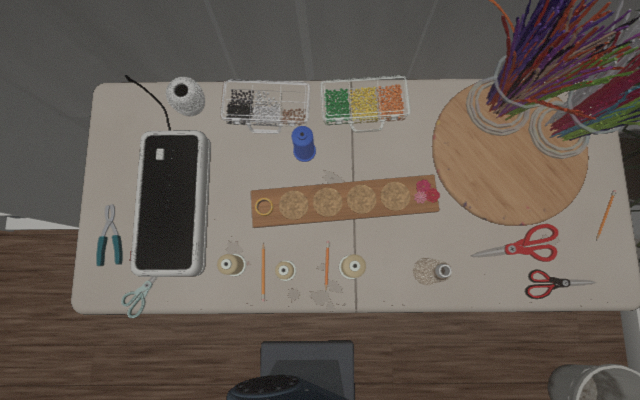

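The tape roll is at top (263,206), the +y end, and the pink flowers at (427,190). The pads are at about (293,205), (328,201), (361,198) and (396,195). Holder candidates in the top view are (229,264), (285,270), (352,266) and (432,271). The blue one at (304,145) is the look-alike. I'll enlarge to tell them apart.

```bash
python3 - <<'E'
import cv2,numpy as np
t=cv2.imread("pics/top0.png");s=cv2.imread("pics/scene0.png")
a=cv2.resize(t[235:300,200:470],(800,193),interpolation=cv2.INTER_CUBIC)
b=cv2.resize(s[130:305,250:450],None,fx=2.3,fy=2.3,interpolation=cv2.INTER_CUBIC)
o=np.zeros((600,800,3),np.uint8);o[:193]=a;o[195:195+b.shape[0],:b.shape[1]]=b[:405]
cv2.imwrite("pics/crop1.png",o)
E
```

```text
(no output)
```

View pics/crop1.png

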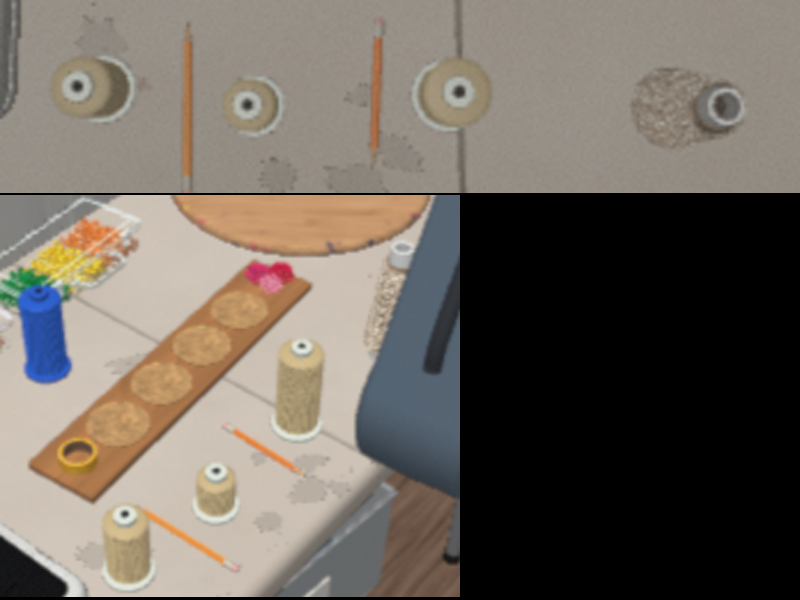

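By size and shape: the (229,264) holder is the mid-height one, spool_85. (285,270) is the shortest, spool_55. (352,266) is the tall straight undyed one, spool_115. (432,271) is the taper with the narrow white tip, cone_150. Next I'll locate them in both cameras and check the fit with overlaid outlines.

```bash
cat >h.py <<'E'
import numpy as np,cv2
from scipy.optimize import least_squares
C={n:np.load(f"{n}.npz") for n in("scene","top")}
def proj(n,P):
    P=np.atleast_2d(P);E=C[n]["E"];q=(P@E[:3,:3].T+E[:3,3])@C[n]["K"].T
    return q[:,:2]/q[:,2:]
def atz(n,uv,z):
    E=C[n]["E"];R=E[:3,:3];o=-R.T@E[:3,3];d=R.T@np.linalg.solve(C[n]["K"],[*uv,1]);return o+d*(z-o[2])/d[2]
def ring(x,y,z,r):
    a=np.linspace(0,6.283,40);return np.c_[x+r*np.cos(a),y+r*np.sin(a),0*a+z]
SH={"cone":[(0,31),(.085,24.5),(.105,22.5),(.15,11)],"s115":[(0,28),(.107,24),(.115,11)],"s85":[(0,26),(.077,22),(.085,11)],"s55":[(0,24),(.047,20),(.055,11)]}
E
python3 - <<'E'
from h import *
t={"s85":(226,264.4,303.9,268.7,.085),"s55":(283.4,270.1,343.9,250.4,.055),"s115":(354.9,265.7,380.9,195.7,.115),"cone":(445,270.8,425.2,152.2,.15)}
im={n:cv2.resize(cv2.imread(f"pics/{n}0.png"),None,fx=3,fy=3,interpolation=cv2.INTER_CUBIC) for n in C}
def draw(P,col=(0,0,255)):
    for n in C: cv2.polylines(im[n],[((proj(n,P)+.5)*3*8).astype(int)],False,col,1,16,3)
for k,v in t.items():
    a=atz("top",v[:2],v[4]);b=atz("scene",v[2:4],v[4]);m=(a+b)/2
    print(k,a.round(4),b.round(4))
    for z,r in SH[k]:draw(ring(m[0],m[1],z,r/1e3))
pt=[(293,205),(328,201),(361,198),(396,195)];ps=[(118,423),(161,383),(202,345),(239,309)]
ps=[(250+u/2.3,130+v/2.3) for u,v in ps]
def f(p):
    P=np.array([[p[0]-d*np.sin(p[2]),p[1]+d*np.cos(p[2]),.014] for d in(.12,.04,-.04,-.12)]);return P
r=least_squares(lambda p:np.r_[(proj("top",f(p))-pt).ravel(),(proj("scene",f(p))-ps).ravel()],[.5,-.1,0])
print("board",r.x,np.abs(r.fun).max());print(f(r.x).round(4).tolist())
for P in f(r.x):draw(ring(P[0],P[1],.014,.035),(255,0,0))
np.save("pads.npy",f(r.x))
x,y,a=r.x
for s in(1,):
    c=[(220,45),(220,-45),(-220,-45),(-220,45),(220,45)]
    draw(np.array([[x-u/1e3*np.sin(a)+v/1e3*np.cos(a),y+u/1e3*np.cos(a)+v/1e3*np.sin(a),.010] for u,v in c]),(255,255,0))
o=np.zeros((600,800,3),np.uint8)
w=im["top"][510:870,600:1400];o[:360]=w
s=im["scene"][390:915,740:1320];s=cv2.resize(s,None,fx=.45,fy=.45,interpolation=cv2.INTER_AREA);o[362:362+s.shape[0],:s.shape[1]]=s[:238]
s2=im["scene"][420:720,1080:1300];o[362:,300:520]=im["scene"][555:793,1040:1260];o[362:,530:790]=im["scene"][690:928,840:1100]
cv2.imwrite("pics/ov.png",o)
E
```

```text
s85 [0.4492 0.1377 0.085 ] [0.448  0.1397 0.085 ]
s55 [0.437  0.0203 0.055 ] [0.4327 0.0229 0.055 ]
s115 [ 0.444  -0.1299  0.115 ] [ 0.4406 -0.127   0.115 ]
cone [ 0.4323 -0.2992  0.15  ] [ 0.4297 -0.2992  0.15  ]
board [ 0.53855678 -0.04649038  0.10739843] 64.46980286586464
[[0.5257, 0.0728, 0.014], [0.5343, -0.0067, 0.014], [0.5428, -0.0863, 0.014], [0.5514, -0.1658, 0.014]]
```

View pics/ov.png

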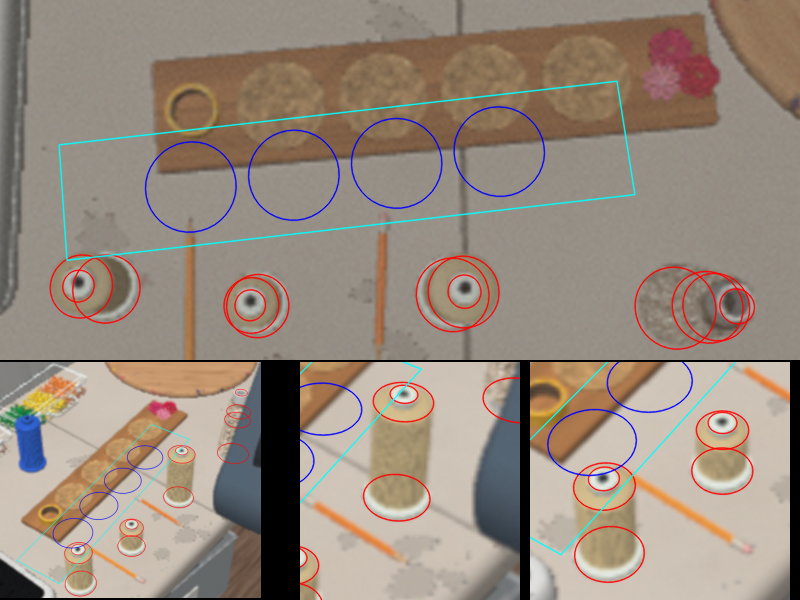

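```bash
python3 - <<'E'
from h import *
g={n:cv2.cvtColor(cv2.imread(f"pics/{n}0.png"),cv2.COLOR_BGR2GRAY).astype(float) for n in C}
t={"s85":(226,264.4,303.9,268.7,.085),"s55":(283.4,270.1,343.9,250.4,.055),"s115":(354.9,265.7,380.9,195.7,.115),"cone":(445,270.8,425.2,152.2,.15)}
def hole(n,uv,r=4):
    u,v=np.round(uv).astype(int);p=g[n][v-r:v+r+1,u-r:u+r+1];yy,xx=np.mgrid[v-r:v+r+1,u-r:u+r+1]
    w=np.clip(160-p,0,None)*((xx-u)**2+(yy-v)**2<=6);return (w*xx).sum()/w.sum(),(w*yy).sum()/w.sum()
for k,v in t.items():
    if k=="cone":continue
    a,b=hole("top",v[:2]),hole("scene",v[2:4])
    r=least_squares(lambda p:np.r_[proj("top",[*p,v[4]])[0]-a,proj("scene",[*p,v[4]])[0]-b],[.44,0])
    print(k,np.round(a+b,1),r.x.round(4),r.fun.round(2),atz("top",a,v[4]).round(4),atz("scene",b,v[4]).round(4))
pt=[(280,104),(382,95),(484,86),(586,79)];pt=[(200+u/3,170+v/3) for u,v in pt]
ps=[(118,423),(161,383),(202,345),(239,309)];ps=[(250+u/2.3,130+(v-195)/2.3) for u,v in ps]
def f(p,D=(.12,.04,-.04,-.12)):
    return np.array([[p[0]-d*np.sin(p[2]),p[1]+d*np.cos(p[2]),.014] for d in D])
r=least_squares(lambda p:np.r_[(proj("top",f(p))-pt).ravel(),(proj("scene",f(p))-ps).ravel()],[.5,-.1,0])
print("board",r.x,r.fun.round(1));print(f(r.x).round(4).tolist());np.save("pads.npy",f(r.x))
im={n:cv2.resize(cv2.imread(f"pics/{n}0.png"),None,fx=3,fy=3,interpolation=cv2.INTER_CUBIC) for n in C}
def draw(P,col=(0,0,255)):
    for n in C: cv2.polylines(im[n],[((proj(n,P)+.5)*3*8).astype(int)],False,col,1,16,3)
for P in f(r.x):draw(ring(P[0],P[1],.014,.035),(255,0,0))
x,y,a=r.x
draw(np.array([[x-u/1e3*np.sin(a)+v/1e3*np.cos(a),y+u/1e3*np.cos(a)+v/1e3*np.sin(a),.010] for u,v in [(220,45),(220,-45),(-220,-45),(-220,45),(220,45)]]),(255,255,0))
o=np.zeros((600,800,3),np.uint8);o[:200]=im["top"][510:710,600:1400];o[202:]=cv2.resize(im["scene"][390:788],None,fx=1,fy=1)[:,640:1440]
cv2.imwrite("pics/ov2.png",o)
E
```

```text
s85 [225.6 263.6 303.9 268.2] [0.4501 0.1385] [ 0.03  0.41 -0.34 -0.34] [0.4509 0.1386 0.085 ] [0.4489 0.1387 0.085 ]
s55 [283.  269.8 343.6 249.4] [0.4366 0.0208] [ 0.09  0.46 -0.44 -0.33] [0.4376 0.021  0.055 ] [0.4352 0.021  0.055 ]
s115 [354.6 265.5 380.8 195.1] [ 0.4436 -0.1293] [-0.02  0.38 -0.34 -0.44] [ 0.4444 -0.1293  0.115 ] [ 0.4421 -0.1285  0.115 ]
board [ 0.59646767 -0.11656661  0.07725877] [-0.1  0.6 -0.1  0.7 -0.1  0.8 -0.2  0.3 -0.5 -0.7 -0.3 -1.  -0.5 -1.
 -0.3 -0.6]
[[0.5872, 0.0031, 0.014], [0.5934, -0.0767, 0.014], [0.5996, -0.1564, 0.014], [0.6057, -0.2362, 0.014]]
```

View pics/ov2.png

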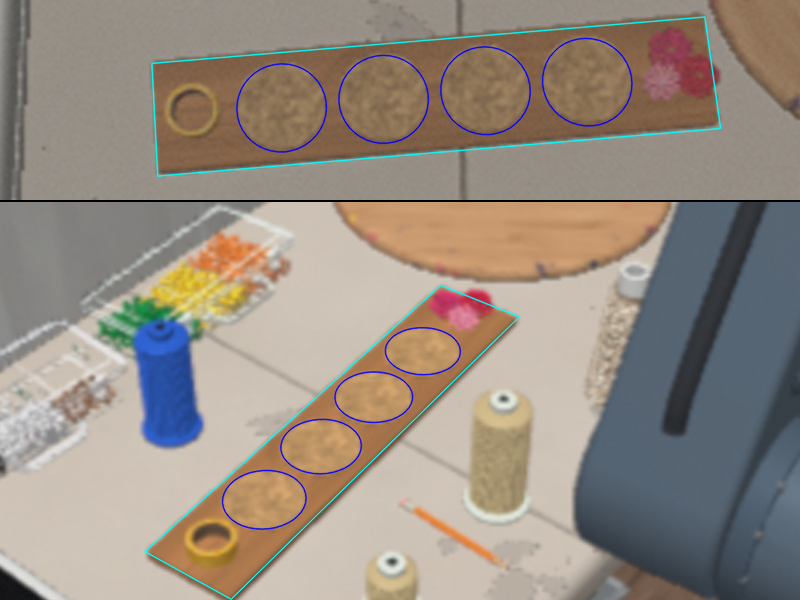

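The overlay matches the board, pads and holders within about 1 px. Cone goes to pad_1 (0.587, 0.003), spool_115 to pad_2, spool_85 to pad_3 and spool_55 to pad_4. I'll close the fingers across the row, with tool x at 94.4° in the world frame. The cone goes first.

```bash
cat >d.py <<'E'
import sys,numpy as np
from rig import read_state
s=read_state();R=np.array(s["tcp_rot"]);p=np.array(s["position"])
print("t",round(s["time_s"],2),"pos",p.round(4),"ang",np.degrees(np.arctan2(R[1,0],R[0,0])).round(2),"z",R[:,2].round(4),"op",round(s["opening"],3),"gf",s["grasp_force"],"F",np.round(s["force"],1))
for a in sys.argv[1:]:
    print(a,(R.T@(np.array(eval(a))-p)/.03).round(2))
E
python3 d.py .431,-.299,.22
```

```text
t 0.1 pos [ 0.1557 -0.6046  0.1924] ang 14.43 z [-2.e-04  2.e-03 -1.e+00] op 1.0 gf 0.0 F [-0.6 -0.1  0.2]
.431,-.299,.22 [11.43 -7.58 -0.9 ]
```

>>> send_rows:
  commands:
    - [0,0,-0.5,0.3,-0.2,-0.9,1]
    - [0,0,-1.5,1,-0.7,-0.9,1]
    - [0,0,-2.5,1.8,-1.2,-0.9,1]
    - [0,0,-3.5,2.6,-1.7,-0.9,1]
    - [0,0,-4.5,3.4,-2.2,-0.9,1]
    - [0,0,-5.5,4.2,-2.7,-0.9,1]
    - [0,0,-6.5,5,-3.3,-0.9,1]
    - [0,0,-7.5,5.8,-3.8,-0.9,1]
    - [0,0,-8.5,6.6,-4.4,-0.9,1]
    - [0,0,-9.5,7.4,-4.9,-0.9,1]
    - [0,0,-10.5,8.2,-5.4,-0.9,1]
    - [0,0,-11.5,9,-6,-0.9,1]
    - [0,0,-12.5,9.8,-6.5,-0.9,1]
    - [0,0,-13.5,10.5,-7,-0.9,1]
    - [0,0,-14.5,11,-7.3,-0.9,1]
    - [0,0,-15.3,11.3,-7.5,-0.9,1]
    - [0,0,-16,11.4,-7.6,-0.9,1]
    - [0,0,-16,11.4,-7.6,-0.9,1]
    - [0,0,-16,11.4,-7.6,-0.9,1]
    - [0,0,-16,11.4,-7.6,-0.9,1]

```text
time_s: 1.77
position: [0.4298, -0.2994, 0.22]
tcp_rot: [[-0.076, 0.997, -0.0], [0.997, 0.076, 0.0], [0.0, -0.0, -1.0]]
force: [0.2, -0.6, -0.3]
opening: 1.002
grasp_force: 0.0
```

```bash
python3 d.py .431,-.299,.22 .431,-.299,.085; python3 - <<'E'
from rig import optics
import cv2
c=optics.capture("top");cv2.imwrite("pics/t1.png",cv2.resize(c["image"][180:330,330:530],None,fx=3,fy=3))
E
```

```text
t 1.77 pos [ 0.4298 -0.2994  0.22  ] ang 94.34 z [-4.e-04  2.e-04 -1.e+00] op 1.002 gf 0.0 F [ 0.2 -0.6 -0.3]
.431,-.299,.22 [0.01 0.04 0.  ]
.431,-.299,.085 [0.01 0.04 4.5 ]
```

View pics/t1.png

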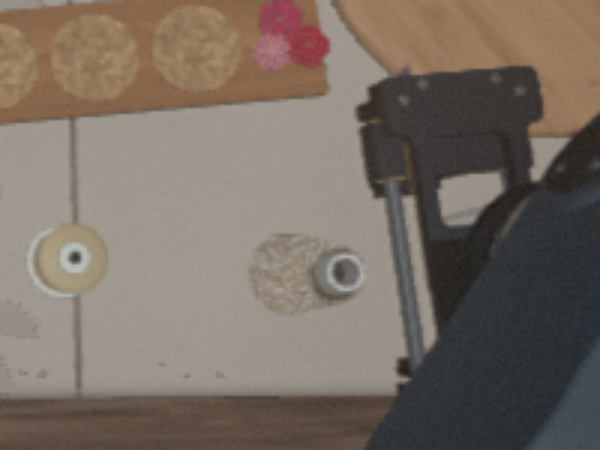

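The cone stands alone at crop (290,272), with its tip at (342,272). The gripper shows to its right because of parallax, so I'll check that its projection agrees before descending.

```bash
python3 - <<'E'
from h import *
for z in(.22,.24,.29,.35):
    for dx in(-.095,-.058,0,.058,.095): 
        print(z,dx,((proj("top",[.43+dx,-.299,z])[0]-[330,180])*3).round().tolist(),end=" ")
    print()
E
```

```text
0.22 -0.095 [395.0, 447.0] 0.22 -0.058 [390.0, 379.0] 0.22 0 [383.0, 275.0] 0.22 0.058 [376.0, 175.0] 0.22 0.095 [372.0, 113.0] 
0.24 -0.095 [408.0, 452.0] 0.24 -0.058 [403.0, 382.0] 0.24 0 [396.0, 275.0] 0.24 0.058 [388.0, 172.0] 0.24 0.095 [383.0, 107.0] 
0.29 -0.095 [445.0, 466.0] 0.29 -0.058 [439.0, 390.0] 0.29 0 [430.0, 274.0] 0.29 0.058 [422.0, 163.0] 0.29 0.095 [416.0, 93.0] 
0.35 -0.095 [499.0, 488.0] 0.35 -0.058 [491.0, 402.0] 0.35 0 [480.0, 273.0] 0.35 0.058 [470.0, 149.0] 0.35 0.095 [463.0, 73.0]
```

The projection agrees: the far fingertip is at (385,175). Descend and grip.

>>> send_rows:
  commands:
    - [0,0,0,0,0.04,0.3,1]
    - [0,0,0,0,0.04,0.9,1]
    - [0,0,0,0,0.04,1.5,1]
    - [0,0,0,0,0.04,2.1,1]
    - [0,0,0,0,0.04,2.7,1]
    - [0,0,0,0,0.04,3.3,1]
    - [0,0,0,0,0.04,3.9,1]
    - [0,0,0,0,0.04,4.3,1]
    - [0,0,0,0,0.04,4.5,1]
    - [0,0,0,0,0.04,4.5,1]
    - [0,0,0,0,0.04,4.5,0]
    - [0,0,0,0,0.04,4.5,0]
    - [0,0,0,0,0.04,4.5,0]
    - [0,0,0,0,0.04,4.5,0]
    - [0,0,0,0,0.04,4.5,0]
    - [0,0,0,0,0.04,4.5,0]
    - [0,0,0,0,0.04,4.5,0]
    - [0,0,0,0,0.04,4.5,0]
    - [0,0,0,0,0.04,4.5,0]
    - [0,0,0,0,0.04,4.5,0]

```text
time_s: 3.48
position: [0.4316, -0.2993, 0.0854]
tcp_rot: [[-0.077, 0.997, 0.001], [0.997, 0.077, -0.0], [-0.0, 0.001, -1.0]]
force: [0.6, 0.7, 0.8]
opening: 0.484
grasp_force: 29.9
```

>>> send_rows:
  commands:
    - [0,0,0,0,0,-0.2,0]
    - [0,0,0,0,0,-0.7,0]
    - [0,0,0,0,0.2,-1.3,0]
    - [0,0,0,0.1,0.6,-1.9,0]
    - [0,0,0,0.4,1.1,-2.4,0]
    - [0,0,0,0.9,1.7,-2.7,0]
    - [0,0,0,1.5,2.3,-2.8,0]
    - [0,0,0,2.2,2.9,-2.8,0]
    - [0,0,0,2.9,3.5,-2.8,0]
    - [0,0,0,3.6,4.1,-2.8,0]
    - [0,0,0,4.4,4.6,-2.8,0]
    - [0,0,0,5.2,5,-2.8,0]
    - [0,0,0,6,5.3,-2.8,0]
    - [0,0,0,6.8,5.6,-2.8,0]
    - [0,0,0,7.6,5.8,-2.8,0]
    - [0,0,0,8.3,5.9,-2.8,0]
    - [0,0,0,8.9,5.94,-2.8,0]
    - [0,0,0,9.3,5.94,-2.8,0]
    - [0,0,0,9.6,5.94,-2.8,0]
    - [0,0,0,9.65,5.94,-2.8,0]

```text
time_s: 5.15
position: [0.586, 0.0046, 0.1692]
tcp_rot: [[-0.079, 0.997, -0.001], [0.997, 0.079, 0.0], [0.0, -0.001, -1.0]]
force: [-0.7, -0.3, -1.0]
opening: 0.481
grasp_force: 29.8
```

```bash
python3 d.py .5872,.0031,.1695 .5872,.0031,.100; python3 - <<'E'
from rig import optics
import cv2,numpy as np
a=optics.capture("top")["image"][120:280,220:440];b=optics.capture("scene")["image"][100:280,230:450]
cv2.imwrite("pics/t2.png",np.vstack([cv2.resize(a,(400,290)),cv2.resize(b,(400,310))]))
E
```

```text
t 5.15 pos [0.586  0.0046 0.1692] ang 94.51 z [-1.e-03  4.e-04 -1.e+00] op 0.481 gf 29.790110866888426 F [-0.7 -0.3 -1. ]
.5872,.0031,.1695 [-0.05  0.04 -0.01]
.5872,.0031,.100 [-0.05  0.04  2.31]
```

View pics/t2.png

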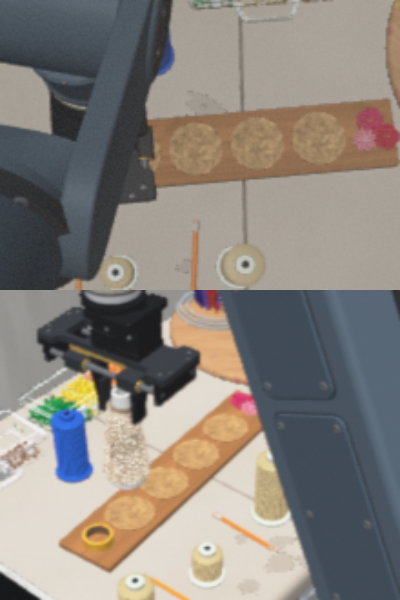

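The cone hangs upright over pad_1, with its foot above (130,512) in the lower crop. Lower it and release.

>>> send_rows:
  commands:
    - [0,0,0,-0.04,0.03,0.2,0]
    - [0,0,0,-0.04,0.03,0.5,0]
    - [0,0,0,-0.04,0.03,0.9,0]
    - [0,0,0,-0.04,0.03,1.3,0]
    - [0,0,0,-0.04,0.03,1.65,0]
    - [0,0,0,-0.04,0.03,1.9,0]
    - [0,0,0,-0.04,0.03,2.1,0]
    - [0,0,0,-0.04,0.03,2.2,0]
    - [0,0,0,-0.04,0.03,2.28,0]
    - [0,0,0,-0.04,0.03,2.32,0]
    - [0,0,0,-0.04,0.03,2.32,0]
    - [0,0,0,-0.04,0.03,2.32,0]
    - [0,0,0,-0.04,0.03,2.32,0]

```text
time_s: 6.33
position: [0.588, 0.0021, 0.1001]
tcp_rot: [[-0.077, 0.997, 0.001], [0.997, 0.077, -0.0], [-0.0, 0.001, -1.0]]
force: [-0.0, -0.6, -1.9]
opening: 0.481
grasp_force: 29.8
```

```bash
python3 d.py .5872,.0031,.0994
```

```text
t 6.33 pos [0.588  0.0021 0.1001] ang 94.43 z [ 1.1e-03 -2.0e-04 -1.0e+00] op 0.481 gf 29.79022230603732 F [-0.  -0.6 -1.9]
.5872,.0031,.0994 [ 0.03 -0.03  0.02]
```

>>> send_rows:
  commands:
    - [0,0,0,0.02,-0.02,0.03,0]
    - [0,0,0,0.02,-0.02,0.03,0]
    - [0,0,0,0.02,-0.02,0.03,1]
    - [0,0,0,0.02,-0.02,0.03,1]
    - [0,0,0,0.02,-0.02,0.03,1]
    - [0,0,0,0.02,-0.02,0.03,1]
    - [0,0,0,0.02,-0.02,0.03,1]
    - [0,0,0,0.02,-0.02,-0.2,1]
    - [0,0,0,0.02,-0.02,-0.8,1]
    - [0,0,0,0.02,-0.02,-1.6,1]
    - [0,0,0,0.02,-0.02,-2.5,1]
    - [0,0,0,0.02,-0.02,-3.4,1]
    - [0,0,0,0.02,-0.02,-4,1]
    - [0,0,0,0.02,-0.02,-4.3,1]
    - [0,0,0,0.02,-0.02,-4.3,1]
    - [0,0,0,0.02,-0.02,-4.3,1]

```text
time_s: 7.67
position: [0.5867, 0.0027, 0.2285]
tcp_rot: [[-0.077, 0.997, -0.0], [0.997, 0.077, -0.0], [0.0, -0.0, -1.0]]
force: [0.1, 1.6, 0.3]
opening: 0.999
grasp_force: 0.0
```

```bash
python3 d.py .4436,-.1293,.23  .4436,-.1293,.056
```

```text
t 7.67 pos [0.5867 0.0027 0.2285] ang 94.43 z [-2.e-04 -0.e+00 -1.e+00] op 0.999 gf 0.0 F [0.1 1.6 0.3]
.4436,-.1293,.23 [-4.02 -5.09 -0.05]
.4436,-.1293,.056 [-4.02 -5.09  5.75]
```

>>> send_rows:
  commands:
    - [0,0,0,-0.3,-0.4,0,1]
    - [0,0,0,-0.9,-1.2,0,1]
    - [0,0,0,-1.6,-2,0,1]
    - [0,0,0,-2.3,-2.9,0,1]
    - [0,0,0,-3,-3.8,0,1]
    - [0,0,0,-3.6,-4.5,0,1]
    - [0,0,0,-3.9,-4.9,0,1]
    - [0,0,0,-4.02,-5.09,0.2,1]
    - [0,0,0,-4.02,-5.09,0.7,1]
    - [0,0,0,-4.02,-5.09,1.4,1]
    - [0,0,0,-4.02,-5.09,2.1,1]
    - [0,0,0,-4.02,-5.09,2.8,1]
    - [0,0,0,-4.02,-5.09,3.5,1]
    - [0,0,0,-4.02,-5.09,4.2,1]
    - [0,0,0,-4.02,-5.09,4.8,1]
    - [0,0,0,-4.02,-5.09,5.3,1]
    - [0,0,0,-4.02,-5.09,5.6,1]
    - [0,0,0,-4.02,-5.09,5.75,1]
    - [0,0,0,-4.02,-5.09,5.75,1]
    - [0,0,0,-4.02,-5.09,5.75,1]

```text
time_s: 9.33
position: [0.4442, -0.1292, 0.056]
tcp_rot: [[-0.077, 0.997, -0.0], [0.997, 0.077, 0.0], [0.0, -0.0, -1.0]]
force: [0.1, -0.2, 0.3]
opening: 0.999
grasp_force: 0.0
```

>>> send_rows:
  commands:
    - [0,0,0,0,0,0,0]
    - [0,0,0,0,0,0,0]
    - [0,0,0,0,0,0,0]
    - [0,0,0,0,0,0,0]
    - [0,0,0,0,0,0,0]
    - [0,0,0,0,0,0,0]
    - [0,0,0,0,0,0,0]
    - [0,0,0,0,0,0,0]

```text
time_s: 10.0
position: [0.4441, -0.1294, 0.0563]
tcp_rot: [[-0.077, 0.997, 0.0], [0.997, 0.077, -0.0], [-0.0, 0.0, -1.0]]
force: [-0.7, -0.0, 1.2]
opening: 0.537
grasp_force: 30.1
```

```bash
python3 d.py .5934,-.0767,.14  .5934,-.0767,.070
```

```text
t 10.0 pos [ 0.4441 -0.1294  0.0563] ang 94.42 z [ 2.e-04 -1.e-04 -1.e+00] op 0.537 gf 30.09286739397794 F [-0.7 -0.   1.2]
.5934,-.0767,.14 [ 1.37  5.1  -2.79]
.5934,-.0767,.070 [ 1.37  5.1  -0.46]
```

>>> send_rows:
  commands:
    - [0,0,0,0,0,-0.2,0]
    - [0,0,0,0,0,-0.7,0]
    - [0,0,0,0,0.2,-1.3,0]
    - [0,0,0,0.1,0.6,-1.7,0]
    - [0,0,0,0.3,1.1,-1.9,0]
    - [0,0,0,0.5,1.7,-2,0]
    - [0,0,0,0.7,2.3,-2,0]
    - [0,0,0,0.9,2.9,-2,0]
    - [0,0,0,1.1,3.5,-2,0]
    - [0,0,0,1.25,4.1,-2,0]
    - [0,0,0,1.33,4.6,-2,0]
    - [0,0,0,1.37,4.9,-2,0]
    - [0,0,0,1.37,5.05,-2,0]
    - [0,0,0,1.37,5.1,-1.9,0]
    - [0,0,0,1.37,5.1,-1.6,0]
    - [0,0,0,1.37,5.1,-1.2,0]
    - [0,0,0,1.37,5.1,-0.8,0]
    - [0,0,0,1.37,5.1,-0.6,0]
    - [0,0,0,1.37,5.1,-0.5,0]
    - [0,0,0,1.37,5.1,-0.47,0]

```text
time_s: 11.67
position: [0.5913, -0.0764, 0.0704]
tcp_rot: [[-0.077, 0.997, -0.005], [0.997, 0.077, 0.001], [0.001, -0.004, -1.0]]
force: [-5.1, 0.9, 11.1]
opening: 0.535
grasp_force: 30.1
```

>>> send_rows:
  commands:
    - [0,0,0,0,0,0,0]
    - [0,0,0,0,0,0,0]
    - [0,0,0,0,0,0,0]

```text
time_s: 11.92
position: [0.5914, -0.0764, 0.0704]
tcp_rot: [[-0.077, 0.997, -0.004], [0.997, 0.077, 0.001], [0.001, -0.004, -1.0]]
force: [-4.6, 0.6, 5.5]
opening: 0.544
grasp_force: 30.1
```

```bash
python3 d.py .5934,-.0767,.0703; python3 - <<'E'
from rig import optics
import cv2,numpy as np
b=optics.capture("scene")["image"][80:280,230:450]
cv2.imwrite("pics/t3.png",cv2.resize(b,None,fx=2.7,fy=2.7))
E
```

```text
t 11.92 pos [ 0.5914 -0.0764  0.0704] ang 94.43 z [-4.1e-03  7.0e-04 -1.0e+00] op 0.544 gf 30.123048175591975 F [-4.6  0.6  5.5]
.5934,-.0767,.0703 [-0.02  0.07  0.  ]
```

View pics/t3.png

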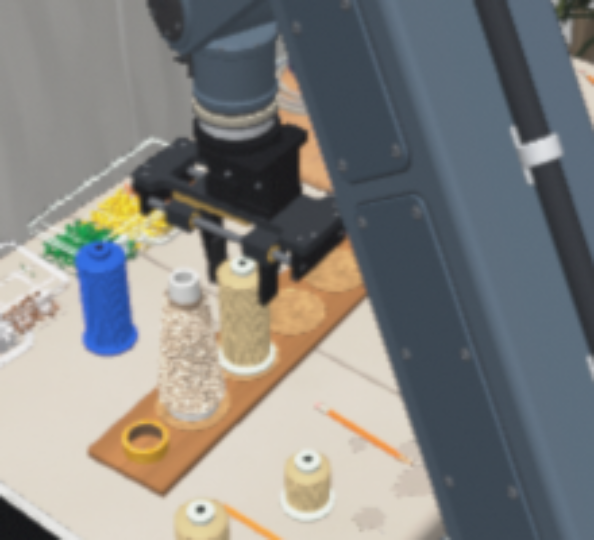

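The cone stands upright on pad_1 at (190,400), and spool_115 is on pad_2 at (247,360). Release, rise, and go for spool_85.

>>> send_rows:
  commands:
    - [0,0,0,0,0,0,1]
    - [0,0,0,0,0,0,1]
    - [0,0,0,0,0,0,1]
    - [0,0,0,0,0,0,1]
    - [0,0,0,0,0,0,1]
    - [0,0,0,0,0,-0.2,1]
    - [0,0,0,0,0,-0.8,1]
    - [0,0,0,0,0,-1.7,1]
    - [0,0,0,0,0,-2.7,1]
    - [0,0,0,0,0,-3.7,1]
    - [0,0,0,0,0,-4.6,1]
    - [0,0,0,0,0,-5.1,1]
    - [0,0,0,0,0,-5.3,1]
    - [0,0,0,0,0,-5.3,1]
    - [0,0,0,0,0,-5.3,1]

```text
time_s: 13.22
position: [0.5929, -0.0764, 0.2288]
tcp_rot: [[-0.077, 0.997, -0.001], [0.997, 0.077, 0.0], [0.0, -0.001, -1.0]]
force: [-0.3, 0.2, -0.3]
opening: 1.001
grasp_force: 0.0
```

```bash
python3 d.py .4503,.1385,.23  .4503,.1385,.032
```

```text
t 13.22 pos [ 0.5929 -0.0764  0.2288] ang 94.43 z [-8.e-04  3.e-04 -1.e+00] op 1.001 gf 0.0 F [-0.3  0.2 -0.3]
.4503,.1385,.23 [ 7.51 -4.19 -0.04]
.4503,.1385,.032 [ 7.51 -4.18  6.56]
```

>>> send_rows:
  commands:
    - [0,0,0,0.4,-0.3,0,1]
    - [0,0,0,1.2,-0.8,0,1]
    - [0,0,0,2.2,-1.4,0,1]
    - [0,0,0,3.2,-2,0,1]
    - [0,0,0,4.2,-2.6,0,1]
    - [0,0,0,5.2,-3.2,0,1]
    - [0,0,0,6.2,-3.7,0,1]
    - [0,0,0,7,-4,0,1]
    - [0,0,0,7.4,-4.18,0,1]
    - [0,0,0,7.51,-4.18,0.3,1]
    - [0,0,0,7.51,-4.18,1,1]
    - [0,0,0,7.51,-4.18,2,1]
    - [0,0,0,7.51,-4.18,3,1]
    - [0,0,0,7.51,-4.18,4,1]
    - [0,0,0,7.51,-4.18,5,1]
    - [0,0,0,7.51,-4.18,5.8,1]
    - [0,0,0,7.51,-4.18,6.3,1]
    - [0,0,0,7.51,-4.18,6.55,1]
    - [0,0,0,7.51,-4.18,6.55,1]
    - [0,0,0,7.51,-4.18,6.55,1]

```text
time_s: 14.88
position: [0.4508, 0.1379, 0.032]
tcp_rot: [[-0.077, 0.997, -0.002], [0.997, 0.077, -0.0], [-0.0, -0.002, -1.0]]
force: [0.3, -0.3, 0.3]
opening: 0.997
grasp_force: 0.0
```

>>> send_rows:
  commands:
    - [0,0,0,0,0,0,0]
    - [0,0,0,0,0,0,0]
    - [0,0,0,0,0,0,0]
    - [0,0,0,0,0,0,0]
    - [0,0,0,0,0,0,0]
    - [0,0,0,0,0,0,0]
    - [0,0,0,0,0,0,0]
    - [0,0,0,0,0,0,0]

```text
time_s: 15.55
position: [0.451, 0.1384, 0.0329]
tcp_rot: [[-0.077, 0.997, 0.0], [0.997, 0.077, 0.0], [0.0, 0.0, -1.0]]
force: [0.0, 0.6, 1.2]
opening: 0.493
grasp_force: 30.0
```

```bash
python3 d.py .45,-.156,.14 .5996,-.1564,.14  .5996,-.1564,.0465
```

```text
t 15.55 pos [0.451  0.1384 0.0329] ang 94.43 z [ 1.e-04  0.e+00 -1.e+00] op 0.493 gf 30.01308023929596 F [0.  0.6 1.2]
.45,-.156,.14 [-9.78 -0.79 -3.57]
.5996,-.1564,.14 [-10.18   4.18  -3.57]
.5996,-.1564,.0465 [-10.18   4.18  -0.45]
```

>>> send_rows:
  commands:
    - [0,0,0,0,0,-0.2,0]
    - [0,0,0,0,0,-0.8,0]
    - [0,0,0,0,0,-1.6,0]
    - [0,0,0,-0.2,0,-2.4,0]
    - [0,0,0,-0.6,-0.1,-3,0]
    - [0,0,0,-1.2,-0.1,-3.4,0]
    - [0,0,0,-1.9,-0.2,-3.6,0]
    - [0,0,0,-2.7,-0.2,-3.6,0]
    - [0,0,0,-3.5,-0.3,-3.6,0]
    - [0,0,0,-4.3,-0.4,-3.6,0]
    - [0,0,0,-5.1,-0.4,-3.6,0]
    - [0,0,0,-5.9,-0.5,-3.6,0]
    - [0,0,0,-6.7,-0.5,-3.6,0]
    - [0,0,0,-7.5,-0.6,-3.6,0]
    - [0,0,0,-8.2,-0.6,-3.6,0]
    - [0,0,0,-8.9,-0.5,-3.6,0]
    - [0,0,0,-9.5,-0.2,-3.6,0]
    - [0,0,0,-9.9,0.2,-3.6,0]
    - [0,0,0,-10.1,0.6,-3.6,0]
    - [0,0,0,-10.18,0.9,-3.6,0]

```text
time_s: 17.22
position: [0.5025, -0.1654, 0.1411]
tcp_rot: [[-0.076, 0.997, 0.001], [0.997, 0.076, -0.001], [-0.001, 0.001, -1.0]]
force: [0.9, 0.5, -1.0]
opening: 0.491
grasp_force: 30.0
```

```bash
python3 d.py .5996,-.1564,.14  .5996,-.1564,.047
```

```text
t 17.22 pos [ 0.5025 -0.1654  0.1411] ang 94.34 z [ 1.e-03 -7.e-04 -1.e+00] op 0.491 gf 29.99559134244919 F [ 0.9  0.5 -1. ]
.5996,-.1564,.14 [0.06 3.25 0.04]
.5996,-.1564,.047 [0.06 3.25 3.14]
```

>>> send_rows:
  commands:
    - [0,0,0,0,0.5,0,0]
    - [0,0,0,0,1.1,0,0]
    - [0,0,0,0.03,1.7,0,0]
    - [0,0,0,0.03,2.3,0,0]
    - [0,0,0,0.03,2.8,0.1,0]
    - [0,0,0,0.03,3.1,0.3,0]
    - [0,0,0,0.03,3.27,0.7,0]
    - [0,0,0,0.03,3.27,1.2,0]
    - [0,0,0,0.03,3.27,1.7,0]
    - [0,0,0,0.03,3.27,2.2,0]
    - [0,0,0,0.03,3.27,2.6,0]
    - [0,0,0,0.03,3.27,2.9,0]
    - [0,0,0,0.03,3.27,3.03,0]
    - [0,0,0,0.03,3.27,3.1,0]
    - [0,0,0,0.03,3.27,3.13,0]
    - [0,0,0,0.03,3.27,3.13,0]
    - [0,0,0,0.03,3.27,3.13,0]

```text
time_s: 18.63
position: [0.5999, -0.1559, 0.0475]
tcp_rot: [[-0.077, 0.997, 0.002], [0.997, 0.077, -0.001], [-0.001, 0.002, -1.0]]
force: [0.2, 0.1, -0.4]
opening: 0.487
grasp_force: 30.0
```

```bash
python3 d.py .5996,-.1564,.047
```

```text
t 18.63 pos [ 0.5999 -0.1559  0.0475] ang 94.42 z [ 1.7e-03 -7.0e-04 -1.0e+00] op 0.487 gf 29.997433125972748 F [ 0.2  0.1 -0.4]
.5996,-.1564,.047 [-0.02 -0.01  0.02]
```

>>> send_rows:
  commands:
    - [0,0,0,0,0,0.03,0]
    - [0,0,0,0,0,0.03,0]
    - [0,0,0,0,0,0.03,1]
    - [0,0,0,0,0,0.03,1]
    - [0,0,0,0,0,0.03,1]
    - [0,0,0,0,0,0.03,1]
    - [0,0,0,0,0,0.03,1]
    - [0,0,0,0,0,-0.2,1]
    - [0,0,0,0,0,-0.8,1]
    - [0,0,0,0,0,-1.7,1]
    - [0,0,0,0,0,-2.7,1]
    - [0,0,0,0,0,-3.7,1]
    - [0,0,0,0,0,-4.5,1]
    - [0,0,0,0,0,-4.9,1]
    - [0,0,0,0,0,-5,1]
    - [0,0,0,0,0,-5,1]
    - [0,0,0,0,0,-5,1]

```text
time_s: 20.05
position: [0.5986, -0.1553, 0.1961]
tcp_rot: [[-0.077, 0.997, -0.001], [0.997, 0.077, 0.001], [0.001, -0.001, -1.0]]
force: [-1.0, -0.3, -0.5]
opening: 0.999
grasp_force: 0.0
```

```bash
python3 d.py .4368,.0208,.2  .4368,.0208,.009; python3 - <<'E'
from rig import optics
import cv2,numpy as np
a=optics.capture("top")["image"][120:300,180:480]
cv2.imwrite("pics/t4.png",cv2.resize(a,None,fx=2.6,fy=2.6))
E
```

```text
t 20.05 pos [ 0.5986 -0.1553  0.1961] ang 94.43 z [-1.4e-03  6.0e-04 -1.0e+00] op 0.999 gf 0.0 F [-1.  -0.3 -0.5]
.4368,.0208,.2 [ 6.27 -4.92 -0.12]
.4368,.0208,.009 [ 6.26 -4.91  6.25]
```

View pics/t4.png

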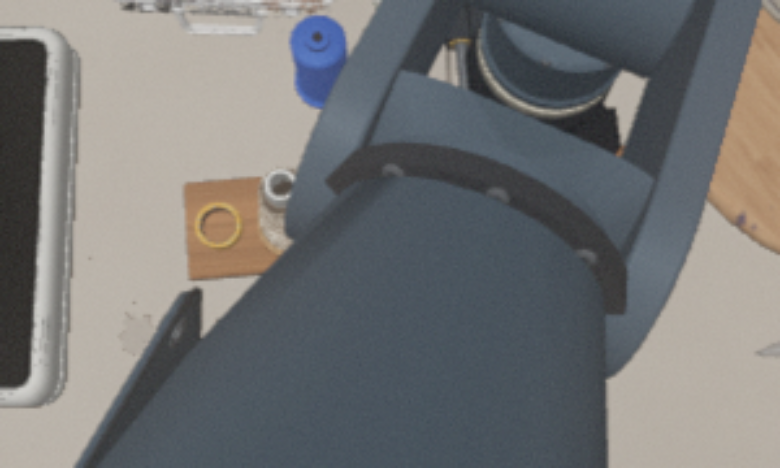

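The arm hides most of the row in this view, though the cone is visible standing by the tape at (280,205). On to spool_55.

>>> send_rows:
  commands:
    - [0,0,0,0.4,-0.3,0,1]
    - [0,0,0,1.1,-0.9,0,1]
    - [0,0,0,2,-1.6,0,1]
    - [0,0,0,2.9,-2.3,0,1]
    - [0,0,0,3.8,-3,0,1]
    - [0,0,0,4.7,-3.7,0,1]
    - [0,0,0,5.5,-4.3,0,1]
    - [0,0,0,6,-4.7,0,1]
    - [0,0,0,6.26,-4.91,0.3,1]
    - [0,0,0,6.26,-4.91,1,1]
    - [0,0,0,6.26,-4.91,1.9,1]
    - [0,0,0,6.26,-4.91,2.8,1]
    - [0,0,0,6.26,-4.91,3.7,1]
    - [0,0,0,6.26,-4.91,4.5,1]
    - [0,0,0,6.26,-4.91,5.2,1]
    - [0,0,0,6.26,-4.91,5.7,1]
    - [0,0,0,6.26,-4.91,6,1]
    - [0,0,0,6.26,-4.91,6.15,1]
    - [0,0,0,6.26,-4.91,6.15,1]
    - [0,0,0,6.26,-4.91,6.15,1]

```text
time_s: 21.77
position: [0.4379, 0.0203, 0.0124]
tcp_rot: [[-0.077, 0.997, -0.0], [0.997, 0.077, 0.0], [0.0, -0.0, -1.0]]
force: [-0.6, -0.3, 0.2]
opening: 0.999
grasp_force: 0.0
```

>>> send_rows:
  commands:
    - [0,0,0,0,0,0,0]
    - [0,0,0,0,0,0,0]
    - [0,0,0,0,0,0,0]
    - [0,0,0,0,0,0,0]
    - [0,0,0,0,0,0,0]
    - [0,0,0,0,0,0,0]
    - [0,0,0,0,0,0,0]
    - [0,0,0,0,0,0,0]
    - [0,0,0,0,0,0,0]

```text
time_s: 22.52
position: [0.4378, 0.0203, 0.0124]
tcp_rot: [[-0.077, 0.997, -0.0], [0.997, 0.077, 0.0], [0.0, -0.0, -1.0]]
force: [-0.2, 0.2, 0.9]
opening: 0.436
grasp_force: 30.0
```

```bash
python3 d.py .45,-.236,.14 .6057,-.2362,.14  .6057,-.2362,.027
```

```text
t 22.52 pos [0.4378 0.0203 0.0124] ang 94.43 z [-1.e-04  0.e+00 -1.e+00] op 0.436 gf 30.00278413295746 F [-0.2  0.2  0.9]
.45,-.236,.14 [-8.55 -0.26 -4.25]
.6057,-.2362,.14 [-8.96  4.92 -4.26]
.6057,-.2362,.027 [-8.96  4.92 -0.49]
```

>>> send_rows:
  commands:
    - [0,0,0,0,0,-0.2,0]
    - [0,0,0,0,0,-0.8,0]
    - [0,0,0,0,0,-1.6,0]
    - [0,0,0,-0.2,0,-2.3,0]
    - [0,0,0,-0.7,0,-2.8,0]
    - [0,0,0,-1.4,0,-3,0]
    - [0,0,0,-2.1,0,-3,0]
    - [0,0,0,-2.9,0,-3,0]
    - [0,0,0,-3.7,0,-3,0]
    - [0,0,0,-4.5,0,-3,0]
    - [0,0,0,-5.3,0,-3,0]
    - [0,0,0,-6.1,0,-3,0]
    - [0,0,0,-6.9,0,-3,0]
    - [0,0,0,-7.6,0.1,-3,0]
    - [0,0,0,-8.2,0.4,-3,0]
    - [0,0,0,-8.6,0.9,-3,0]
    - [0,0,0,-8.86,1.5,-3,0]
    - [0,0,0,-8.96,2.1,-3,0]
    - [0,0,0,-8.96,2.6,-3,0]
    - [0,0,0,-8.96,3,-3,0]

```text
time_s: 24.18
position: [0.5494, -0.241, 0.1025]
tcp_rot: [[-0.077, 0.997, 0.0], [0.997, 0.077, -0.0], [-0.0, 0.0, -1.0]]
force: [0.3, -0.6, -0.5]
opening: 0.439
grasp_force: 30.0
```

```bash
python3 d.py .6057,-.2362,.14  .6057,-.2362,.0267
```

```text
t 24.18 pos [ 0.5494 -0.241   0.1025] ang 94.4 z [ 4.e-04 -0.e+00 -1.e+00] op 0.439 gf 29.999630749225616 F [ 0.3 -0.6 -0.5]
.6057,-.2362,.14 [ 0.02  1.89 -1.25]
.6057,-.2362,.0267 [0.02 1.88 2.53]
```

>>> send_rows:
  commands:
    - [0,0,0,0,0.5,0,0]
    - [0,0,0,0,1,0,0]
    - [0,0,0,0,1.5,0,0]
    - [0,0,0,0,1.8,0.1,0]
    - [0,0,0,0,1.91,0.5,0]
    - [0,0,0,0,1.91,1,0]
    - [0,0,0,0,1.91,1.5,0]
    - [0,0,0,0,1.91,1.9,0]
    - [0,0,0,0,1.91,2.2,0]
    - [0,0,0,0,1.91,2.4,0]
    - [0,0,0,0,1.91,2.48,0]
    - [0,0,0,0,1.91,2.52,0]
    - [0,0,0,0,1.91,2.52,0]
    - [0,0,0,0,1.91,2.52,0]

```text
time_s: 25.35
position: [0.6061, -0.2367, 0.0274]
tcp_rot: [[-0.077, 0.997, 0.001], [0.997, 0.077, -0.001], [-0.001, 0.001, -1.0]]
force: [0.2, 0.1, 0.2]
opening: 0.434
grasp_force: 30.0
```

```bash
python3 d.py .6057,-.2362,.0265
```

```text
t 25.35 pos [ 0.6061 -0.2367  0.0274] ang 94.42 z [ 1.4e-03 -8.0e-04 -1.0e+00] op 0.434 gf 29.99994456768036 F [0.2 0.1 0.2]
.6057,-.2362,.0265 [ 0.02 -0.01  0.03]
```

>>> send_rows:
  commands:
    - [0,0,0,0,0,0.03,0]
    - [0,0,0,0,0,0.03,0]
    - [0,0,0,0,0,0.03,1]
    - [0,0,0,0,0,0.03,1]
    - [0,0,0,0,0,0.03,1]
    - [0,0,0,0,0,0.03,1]
    - [0,0,0,0,0,0.03,1]
    - [0,0,0,0,0,-0.2,1]
    - [0,0,0,0,0,-0.8,1]
    - [0,0,0,0,0,-1.7,1]
    - [0,0,0,0,0,-2.7,1]
    - [0,0,0,0,0,-3.7,1]
    - [0,0,0,0,0,-4.7,1]
    - [0,0,0,0,0,-5.5,1]
    - [0,0,0,0,-0.4,-6,1]
    - [0,0,0,0,-1.2,-6,1]
    - [0,0,0,0,-2.2,-6,1]
    - [0,0,0,0,-3.2,-6,1]
    - [0,0,0,0,-4.2,-6,1]
    - [0,0,0,0,-5,-6,1]

```text
time_s: 27.02
position: [0.4537, -0.2474, 0.2072]
tcp_rot: [[-0.077, 0.997, -0.001], [0.997, 0.077, 0.0], [0.0, -0.001, -1.0]]
force: [-0.6, 0.5, -0.2]
opening: 0.997
grasp_force: 0.0
```

>>> send_rows:
  commands:
    - [0,0,0,-0.6,0,0,1]
    - [0,0,0,-1.6,0,0,1]
    - [0,0,0,-2.6,0,0,1]
    - [0,0,0,-3.6,0,0,1]
    - [0,0,0,-4.6,0,0,1]
    - [0,0,0,-5.6,-0.5,0,1]
    - [0,0,0,-6.6,-1,0,1]
    - [0,0,0,-7.6,-1.5,0,1]
    - [0,0,0,-8.4,-2,0,1]
    - [0,0,0,-9,-2.3,0,1]
    - [0,0,0,-9.3,-2.5,0,1]
    - [0,0,0,-9.3,-2.5,0,1]
    - [0,0,0,-9.3,-2.5,0,1]

```text
time_s: 28.1
position: [0.4028, -0.5314, 0.2067]
tcp_rot: [[-0.076, 0.997, 0.0], [0.997, 0.076, 0.001], [0.001, 0.0, -1.0]]
force: [0.5, -0.4, -0.5]
opening: 0.998
grasp_force: 0.0
```

```bash
python3 d.py; python3 - <<'E'
from h import *
from rig import optics
pads=np.load("pads.npy");k=["cone","s115","s85","s55"]
im={}
for n in C:
    im[n]=cv2.resize(optics.capture(n)["image"],None,fx=3,fy=3,interpolation=cv2.INTER_CUBIC)
    for P,s in zip(pads,k):
        for z,r in SH[s]: cv2.polylines(im[n],[((proj(n,ring(P[0],P[1],z+.014,r/1e3))+.5)*24).astype(int)],False,(0,0,255),1,16,3)
o=np.zeros((600,800,3),np.uint8);o[:200]=im["top"][510:710,600:1400];o[202:]=im["scene"][390:788,640:1440]
cv2.imwrite("pics/fin.png",o)
E
```

```text
t 28.1 pos [ 0.4028 -0.5314  0.2067] ang 94.38 z [ 2.0e-04  1.2e-03 -1.0e+00] op 0.998 gf 0.0 F [ 0.5 -0.4 -0.5]
```

View pics/fin.png

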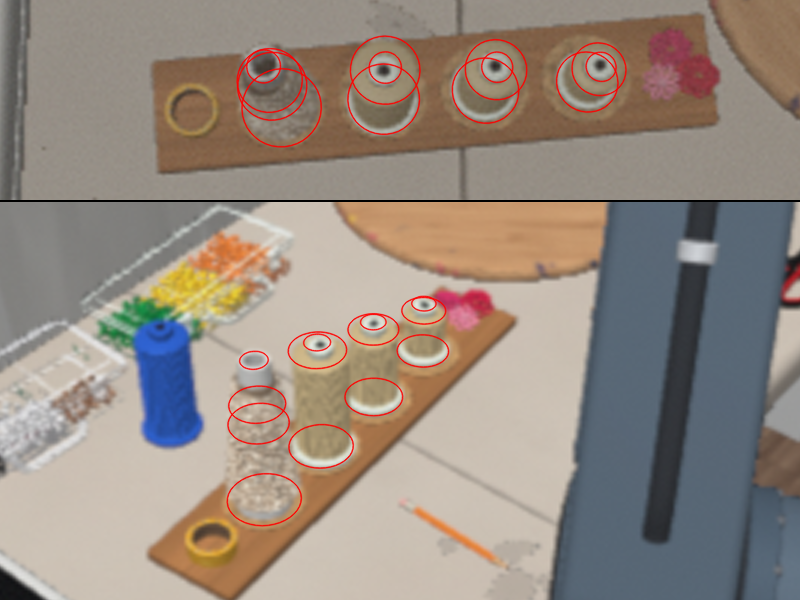

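All four stand upright within a couple of millimetres of their pad centres. From the tape at (190,110) to the flowers at (680,65) they descend in height: cone, spool_115, spool_85, spool_55. The robot is clear of everything, so I'm handing in.

```bash
python3 -c "
from rig import bot
print(bot.hand_in())"
```

```text
the job is handed in; nothing more can be done
None
```

I handed in the job at about 28 s: cone_150, spool_115, spool_85 and spool_55 stand upright on pads 1 to 4, tallest by the tape roll and shortest by the flowers, each within about 2 mm of its pad centre in the last pictures.

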